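# Roll a specimen tube into its V-rest

## Robot

A 6-joint arm with a two-finger parallel gripper is mounted at the origin on the work surface. World frame = base frame: x ahead of the robot, y to its left, z up, the work surface at z = 0. Lengths are in m, angles in rad, forces in N, time in s.
With the tool pointing down it reaches from about 0.275 to 0.875 m from the base axis. Payload 12.5 kg.
Tool frame: the origin (TCP) lies at the very end of the fingers, on their centre line; the grasp point (between the pads) lies 19 mm behind it; z points along the fingers, y is the line along which they close (so a half turn about z gives the same grasp; the last joint's range is limited). The gripper opens to 85 mm and grips with 20 to 120 N. Pads are 22 mm wide; open, the fingers measure 114 mm over their backs; the gripper's body (76 mm by 85 mm) begins 54 mm behind the grasp point. The pads swing forward as they close: fully open they stand 13 mm farther back than shut.
Start: joints at [1.255, 0.351, 1.652, -0, 1.139, -0.085], TCP at [0.126, 0.535, 0.231] pointing down, gripper open.
Joint ranges: [-2.75, 2.75], [-0.79, 2.1], [0.01, 2.65], [-1.57, 4.71], [0.07, 3.14], [-2.87, 2.87]. Speed limits (rad/s): [2.22, 2.22, 2.79, 3.14, 3.14, 3.14].

## Interface

Orientations are given as a 3x3 rotation matrix whose columns are the frame's x, y, z axes.
In Python, from bench import manip gives the robot as it stands. Calls block until the motion is done:
- manip.move_ptp(position, orientation): joint-space move of the TCP to a pose.
- manip.move_l(position, attitude=None, max_speed=0.15): straight line of the TCP; attitude=None keeps the orientation; max_speed is the mean speed in m/s.
- manip.move_j(angles): joint-space move.
- manip.set_gripper(opening, effort=None): opening from 0.0 (shut) to 1.0 (fully open); effort is the grip in N (None keeps the last); returns when the fingers have stopped.
- manip.dwell(seconds).
- manip.inverse_kinematics(position, orientation): joint angles nearest the present ones, or None.
- manip.grab_frame(name): name is "scene" or "top" or "wrist"; returns (picture, depth): 384x512x3 uint8, red, green, blue; 384x512 float32, m along the optical axis (not along the pixel's ray), 0 where there is no reading.
- manip.get_calibration(name): a dict with "camera_matrix" (3x3 intrinsics, pixels), "R" (3x3) and "t" (3): a world point X has camera coordinates R X + t. Camera axes: x right, y down, z forward; pixel columns grow to the right and rows downward; lengths in m; the calibration is good to about 2 mm. A picture is of the moment at which its call begins: read the wrist's pose just before it. get_calibration takes no time and is no camera call; for the wrist camera it gives the pose at the moment of the call.
A pose or a line that the arm cannot do raises manip.Unreachable and nothing moves.
- manip.sign_off(): hands the job in; it is judged then, once.
Trained networks look in the newest picture that a camera, given by its name, has taken for a name from the list of things; names that differ only in an ending like _2 or _b are one class to them, and where a whole thing is asked for, a point or a joint stands for the part that bears it (a point fixed in the world has none). Each returns a list of dicts, best first, with "confidence" (0 to 1); they miss things now and then, are a little off and sometimes report something else, mostly with a low value. They report only what shows in the picture. A call takes as long as a camera call. They do not tell look-alikes from the thing itself.
- manip.look_for(camera, name): "at" ([x, y, z] in m, in world coordinates, good to about 4 mm: the middle of the surface that is visible of it).
Readings, each from a call of its own:
- manip.current_time(): time.
- manip.current_qpos(): joint angles.
- manip.current_joint_vel(): joint speeds.
- manip.current_joint_torque(): joint torques, N m.
- manip.current_ee_pos(): TCP position.
- manip.current_tcp_rot(): TCP orientation.
- manip.current_force(): force on the tool from outside, world axes, zero at the start.
- manip.current_ft_torque(): the same for the moment, N m.
- manip.current_grip_width(): opening from 0.0 (shut) to 1.0 (fully open).
- manip.current_grip_force(): force on a finger pad.
Only numpy, scipy, OpenCV 4.12 (cv2) and the standard library are available. Lean on these libraries where they do the work, as an engineer would, in place of code of your own. Each camera call takes 0.05 s, during which the arm holds its last target. There are 200 camera calls.

## Task

Gently push the glass specimen tube by its side so that it rolls along the bench, up the blue ramp and down into the black V of the specimen rest, and finish with the tube lying in the V with its flat base up against the red end stop. Use only the outside of the fingers: do not lift the tube off what it lies on, and leave the two small jars and the red notebook alone.

Things in the scene. Friction and masses are not known exactly. Their poses are not given: they have to be found in the camera images.
- tube: Capped glass specimen tube lying on its side, smooth, rolls freely, 130 mm long, ~0.15 kg. Origin mid-length on its centre line (18 mm up on the bench). x runs along it: +x to the flat base (green glass, 36 mm diameter, copper band), -x to the black cap (31 mm diameter, last 20 mm). White paper band mid-way. y, z turn as it rolls. Starts on the ramp side, up to 0.3 rad askew of the V.
- rest: Specimen rest, fixed to the bench: blue ramp, black 90 degree V, blue back wall, x = -60 to +55 mm. Origin at bench height below the V's bottom; x along the V, z up, ramp on the -y side. The ramp rises straight from the bench at y = -104 mm to the lip; V bottom 2 mm up at y = 0; back wall top 36 mm up, y = 34 to 46 mm. A tube lying in the V has its centre line at y = 0, 27.5 mm up.
- lip (a point): Middle of the lip, the top edge between ramp and V: at x = 0, y = -14 mm, 16 mm up in the rest's frame. Axes as the rest's.
- stop (a point): Point on the face of the red end stop plate where the tube's base comes to bear: x = +55 mm, y = 0, 27.5 mm up in the rest's frame. The plate is 10 mm thick, 34 mm high, y = -20 to +46 mm. A tube touching it has its origin at x = -10 mm and its cap end 15 mm beyond the rest's -x end. The tube starts 16 to 35 mm short of this along the V.
- seed_jar: Amber jar with a steel lid, 48 mm diameter, about 70 mm tall, origin at the centre of its underside; a bystander behind the rest.
- pill_jar: Clear jar with a white lid, 42 mm diameter, about 60 mm tall, origin at the centre of its underside; a bystander behind the rest.
- notebook: Closed red notebook lying flat, 150 x 105 x 22 mm, origin at the centre of its underside; a bystander.
Not all that is in view belongs to the job. There is more than one size of the tube; the job needs the middle-sized.

How it is judged:
On the way, in this order (a step that is already met when the one before it is completed fails the run):
1. the tube rolls on the bench or ramp (angular speed of tube above 0.4 rad/s and y of tube in the frame of rest below -0.02 m), for 0.2 s.
2. the tube lies in the V (y of tube in the frame of rest between -0.005 and 0.005 m and z of tube in the frame of rest between 0.022 and 0.031 m and angle between the x axis of tube and the x axis of rest, either way round below 0.08 rad), for 0.2 s.
At the end, for the whole second after the job is handed in: The tube lies at rest in the V (centre line within 5 mm of the V's middle, 22 to 31 mm up, parallel to within 0.08 rad) with its base within 4.5 mm of the red stop (all of step 2 and x of tube in the frame of rest between -0.0145 and -0.005 m and linear speed of tube below 0.01 m/s); the robot touches nothing.
It fails at once if the tube is lifted off the bench (centre line over 27 mm up, short of the rest) (height (world z) of tube above 0.027 m and y of tube in the frame of rest below -0.105 m).
It fails at once if the tube is lifted off the rest (centre line over 46 mm up) (height (world z) of tube above 0.046 m).
It fails at once if the tube is pushed with more than 40 N (contact force between the fingers and tube above 40 N).
It fails at once if a jar or the notebook is moved by more than 10 mm (distance of any of seed_jar, pill_jar, notebook from where it was at the start of the episode above 0.01 m).
It also fails if it takes over 48 s, if anything falls off the work surface, if the arm or the gripper's body presses on something with over 40 N, if the wrist force passes 120 N, or if a joint passes its speed limit or range.

## Working session

There is one attempt and no reset: what is moved stays moved. The work goes in short steps, each a Python script; the robot and the scene stay as the last script left them, time stands still between calls to the robot, and variables do not carry over. Pictures are saved under pics/ and viewed, at most 10 in all, crops included, and the job is handed in when it is done.

```bash
mkdir -p pics
python3 - <<'E'
from bench import manip as m
import cv2,numpy as np
for c in ["top","scene"]:
    p,d=m.grab_frame(c); cv2.imwrite(f"pics/{c}0.png",p[:,:,::-1]); np.savez(f"{c}0.npz",p=p,d=d,**m.get_calibration(c))
    for n in ["tube","rest","lip","stop","seed_jar","pill_jar","notebook"]:
        try: print(c,n,[(np.round(r["at"],3).tolist(),round(r["confidence"],2)) for r in m.look_for(c,n)][:5])
        except Exception as e: print(c,n,e)
print(m.current_time(), m.current_tcp_rot())
E
```

```text
top tube [([0.5, -0.052, 0.032], 0.91), ([0.722, -0.116, 0.044], 0.89), ([0.375, -0.17, 0.024], 0.85)]
top rest [([0.555, 0.051, 0.012], 0.8)]
top lip [([0.559, 0.052, 0.013], 0.82)]
top stop [([0.558, 0.05, 0.01], 0.82)]
top seed_jar [([0.55, 0.233, 0.072], 0.84)]
top pill_jar [([0.64, 0.228, 0.058], 0.8)]
top notebook [([0.533, -0.307, 0.025], 0.87)]
scene tube [([0.737, -0.119, 0.043], 0.88), ([0.386, -0.174, 0.021], 0.65), ([0.519, -0.064, 0.036], 0.64)]
scene rest [([0.57, 0.046, 0.013], 0.57)]
scene lip [([0.571, 0.045, 0.013], 0.77)]
scene stop [([0.57, 0.045, 0.016], 0.82)]
scene seed_jar [([0.569, 0.228, 0.04], 0.62)]
scene pill_jar [([0.653, 0.219, 0.045], 0.87)]
scene notebook [([0.552, -0.309, 0.022], 0.91), ([0.517, -0.061, 0.038], 0.48)]
0.8 [[-9.73474716e-01  2.28794618e-01 -1.10513647e-05]
 [ 2.28794618e-01  9.73474715e-01 -5.49389856e-05]
 [-1.81152014e-06 -5.60102062e-05 -9.99999998e-01]]
```

View pics/top0.png

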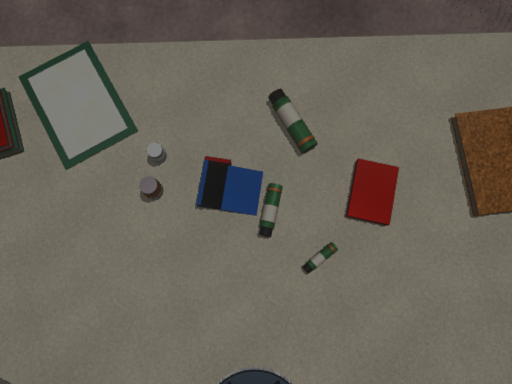

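View pics/scene0.png

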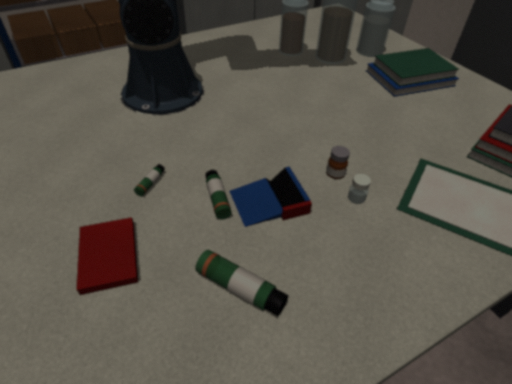

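The top view shows the middle tube at pixel (270,210), with its copper base up and the cap at (266,233). The rest is at (230,187), with the ramp on the right, the V at (214,187) and the red stop at the top (217,160). So rest x is roughly world +x. The scene view agrees. The large tube (293,120) and small tube (320,257) are decoys.

```bash
cat > h.py <<'E'
from bench import manip as m
import cv2,numpy as np
def cloud(p,d,K,R,t):
    v,u=np.indices(d.shape); c=np.stack([(u-K[0,2])/K[0,0]*d,(v-K[1,2])/K[1,1]*d,d],-1)
    return (c-t)@R
def masks(p):
    h=cv2.cvtColor(p,cv2.COLOR_RGB2HSV); H,S,V=[h[...,i].astype(int) for i in range(3)]
    return dict(blue=(H>105)&(H<130)&(S>140)&(V>40),green=(H>40)&(H<90)&(S>90),red=((H<6)|(H>174))&(S>180)&(V>50),black=(V<25),
                white=(S<70)&(V>110),copper=(H>6)&(H<18)&(S>130))
def rect(X):  # robust rectangle in world xy
    r=cv2.minAreaRect(X[:,:2].astype(np.float32)); return np.array(r[0]),np.array(r[1]),cv2.boxPoints(r)
def analyse(p,d,K,R,t,box,tubec):
    W=cloud(p,d,K,R,t); M=masks(p); ok=d>0
    inb=lambda c,r:(np.hypot(W[...,0]-c[0],W[...,1]-c[1])<r)&ok
    for n,c,r,zl in [("blue",box,.13,-.01),("black",box,.13,-.01),("red",box,.13,.0),("green",tubec,.09,.005),("copper",tubec,.09,.005),("white",tubec,.09,.022),("black",tubec,.09,.005)]:
        k=M[n]&inb(c,r)&(W[...,2]>zl)
        k=k.astype(np.uint8); nl,L,st,_=cv2.connectedComponentsWithStats(k)
        if nl<2: print(n,"none");continue
        k=L==1+np.argmax(st[1:,4]); X=W[k]
        ce,sz,bp=rect(X); print(n,k.sum(),"mean",X.mean(0).round(4),"rect",ce.round(4),sz.round(4),"z",np.percentile(X[:,2],[5,50,95]).round(4)); print(bp.round(4).tolist())
        if n=="blue" :
            A=np.c_[X[:,:2],np.ones(len(X))]; w=np.abs(X[:,2]-np.median(X[:,2]))<.012; print(" plane",np.linalg.lstsq(A[w],X[w,2],rcond=None)[0].round(4))
E
python3 - <<'E'
from h import *
f=np.load("top0.npz"); analyse(f["p"],f["d"],f["camera_matrix"],f["R"],f["t"],[.555,.06],[.5,-.052])
E
```

```text
blue 1556 mean [0.5505 0.0155 0.0079] rect [0.551  0.0153] [0.0894 0.1136] z [-0.      0.0079  0.0161]
[[0.487199991941452, -0.01860000006854534], [0.5989999771118164, -0.03869999945163727], [0.614799976348877, 0.04919999837875366], [0.5030999779701233, 0.06939999759197235]]
 plane [ 0.0316  0.1757 -0.0122]
black 521 mean [0.558 0.081 0.013] rect [0.5642 0.0824] [0.0428 0.1126] z [0.002  0.011  0.0292]
[[0.5048999786376953, 0.07159999758005142], [0.6157000064849854, 0.050999999046325684], [0.6234999895095825, 0.09309999644756317], [0.5127999782562256, 0.1137000024318695]]
red 69 mean [0.6245 0.0723 0.034 ] rect [0.6245 0.0747] [0.0616 0.0077] z [0.031  0.0339 0.0368]
[[0.6152999997138977, 0.045099999755620956], [0.6229000091552734, 0.043699998408555984], [0.6337000131607056, 0.10429999977350235], [0.6261000037193298, 0.10570000112056732]]
green 157 mean [ 0.525  -0.061   0.0331] rect [ 0.525  -0.0609] [0.0291 0.0337] z [0.0273 0.0331 0.0379]
[[0.5051000118255615, -0.07079999893903732], [0.5378000140190125, -0.07919999957084656], [0.5450000166893005, -0.050999999046325684], [0.5123000
[... 168 characters left out ...]
0000126361847], [0.5454000234603882, -0.08089999854564667], [0.5529999732971191, -0.05139999836683273], [0.5465999841690063, -0.04969999939203262]]
white 149 mean [ 0.4871 -0.0526  0.0348] rect [ 0.487  -0.0525] [0.0234 0.0386] z [0.031  0.0346 0.0388]
[[0.46549999713897705, -0.05959999933838844], [0.5030999779701233, -0.0681999996304512], [0.508400022983551, -0.04540000110864639], [0.4708000123500824, -0.03680000081658363]]
black 1 mean [ 0.4409 -0.0518  0.0281] rect [ 0.4409 -0.0518] [0. 0.] z [0.0281 0.0281 0.0281]
[[0.4408999979496002, -0.05180000141263008], [0.4408999979496002, -0.05180000141263008], [0.4408999979496002, -0.05180000141263008], [0.4408999979496002, -0.05180000141263008]]
```

```bash
cat >> h.py <<'E'
O=np.array([.564,.073]); th=-.179
ex=np.array([np.cos(th),np.sin(th)]); ey=np.array([-ex[1],ex[0]])
w=lambda x,y,z: np.r_[O+x*ex+y*ey,z]
rest=lambda P: np.array([(P[:2]-O)@ex,(P[:2]-O)@ey,P[2]])
def Rt(a=0): # tool y along rest x (turned by a), tool x along rest y
    c,s=np.cos(th+a),np.sin(th+a); return np.array([[-s,c,0],[c,s,0],[0,0,-1.]])
def snap(c,name):
    K=m.get_calibration(c); p,d=m.grab_frame(c); cv2.imwrite(f"pics/{name}.png",p[:,:,::-1]); np.savez(name+".npz",p=p,d=d,**K); return p,d,K
E
python3 - <<'E'
from h import *
m.move_ptp(w(-.045,-.185,.15),Rt(-.05)); m.set_gripper(.55)
p,d,K=snap("wrist","wrist1")
m.move_l(w(-.045,-.185,.008),max_speed=.12)
print(m.current_time(),rest(m.current_ee_pos()),m.current_force())
m.move_l(w(-.045,-.140,.007),Rt(0),max_speed=.03)
print(m.current_time(),m.current_force())
snap("top","top2")
print([rest(np.array(r["at"])).round(3) for r in m.look_for("top","tube")])
a=cv2.imread("pics/top2.png")[130:270,180:360]; b=cv2.imread("pics/wrist1.png")
cv2.imwrite("pics/c2.png",np.hstack([cv2.resize(a,(400,311)),cv2.resize(b,(400,311))]))
E
```

```text
5.25 [-0.04461277 -0.18503743  0.00856745] [ 0.11809035 -0.07841517  0.88692672]
6.9 [ 0.21967523 -0.89366564  0.33509768]
[array([-0.12 , -0.29 ,  0.025]), array([ 0.189, -0.158,  0.043]), array([-0.001, -0.   ,  0.014])]
```

View pics/c2.png

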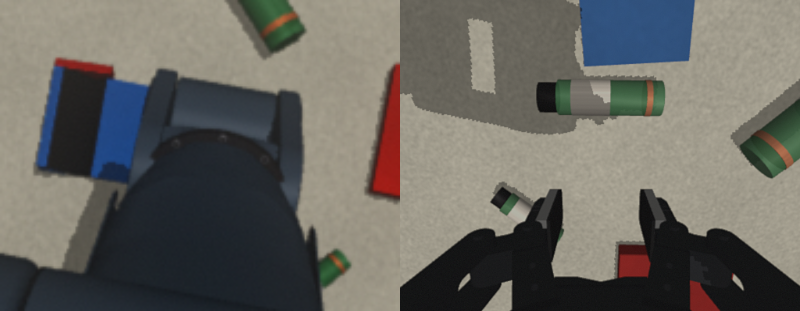

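The tube is parallel to the ramp edge in the wrist view and centred between the fingers (around column 600). In the top view the hand hides it, so I'll check from the wrist and scene cameras.

Run:
```python
from h import *
f=np.load("wrist1.npz"); analyse(f["p"],f["d"],f["camera_matrix"],f["R"],f["t"],[.555,.06],[.495,-.054])
snap("wrist","wrist2");snap("scene","scene2")
for c in("wrist","scene"): print([rest(np.array(r["at"])).round(3) for r in m.look_for(c,"tube")])
a=cv2.imread("pics/scene2.png")[100:330,60:390]; b=cv2.imread("pics/wrist2.png")
cv2.imwrite("pics/c3.png",np.hstack([cv2.resize(a,(400,311)),cv2.resize(b,(400,311))]))
```

```text
blue 10825 mean [0.5487 0.002  0.0055] rect [0.5496 0.0016] [0.0594 0.114 ] z [0.0007 0.0057 0.0101]
[[0.48820000886917114, -0.017400000244379044], [0.6003000140190125, -0.03779999911785126], [0.6110000014305115, 0.020600000396370888], [0.49880000948905945, 0.041099999099969864]]
 plane [ 0.0324  0.1729 -0.0126]
black none
red none
green 486 mean [ 0.4605 -0.0427  0.0329] rect [ 0.4607 -0.0426] [0.0327 0.015 ] z [0.0271 0.0336 0.0363]
[[0.4496000111103058, -0.056699998676776886], [0.4641999900341034, -0.06019999831914902], [0.47189998626708984, -0.02850000001490116], [0.45730000734329224, -0.02500000037252903]]
copper 154 mean [ 0.5485 -0.055   0.0327] rect [ 0.5483 -0.0551] [0.0156 0.0055] z [0.0255 0.0335 0.0369]
[[0.5440000295639038, -0.06210000067949295], [0.5493000149726868, -0.0632999986410141], [0.5526999831199646, -0.04809999838471413], [0.5472999811172485, -0.04690000042319298]]
white 1563 mean [ 0.4899 -0.0453  0.0342] rect [ 0.4891 -0.0453] [0.0251 0.0406] z [0.0283 0.0352 0.037 ]
[[0.46650001406669617, -0.05290000140666962], [0.5060999989509583, -0.062199998646974564], [0.5117999911308289, -0.03779999911785126], [0.4722000062465668, -0.02850000001490116]]
black 30528 mean [ 0.4884 -0.0906  0.2215] rect [ 0.4879 -0.0969] [0.0336 0.1242] z [0.1971 0.2252 0.2393]
[[0.4235999882221222, -0.10000000149011612], [0.5449000000953674, -0.1265999972820282], [0.5521000027656555, -0.09369999915361404], [0.4307999908924103, -0.06719999760389328]]
[array([-0.045, -0.105,  0.032])]
[array([ 0.001, -0.109,  0.036]), array([-0.129, -0.275,  0.022]), array([ 0.206, -0.159,  0.043])]
```

View pics/c3.png

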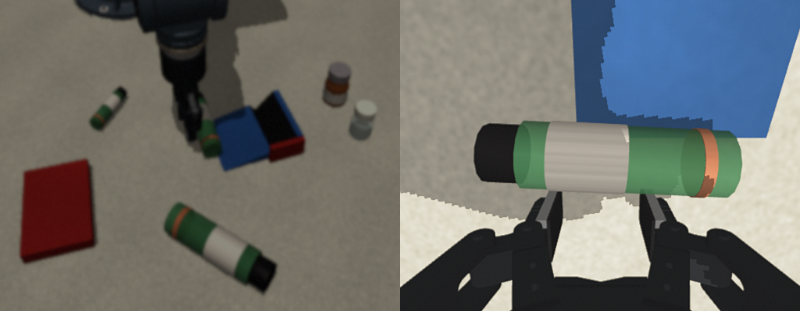

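The tube is on the bench at the ramp foot with both fingers behind it, and it's straight (left panel and wrist row 160). I'll push it up the ramp.

Run:
```python
from h import *
m.move_l(w(-.045,-.118,.008),Rt(0),max_speed=.03); print(m.current_force())
m.move_l(w(-.045,-.037,.022),Rt(0),max_speed=.03); print(m.current_force(),m.current_time())
m.dwell(.3)
snap("wrist","wrist4");snap("scene","scene4")
for c in("wrist","scene"): print([rest(np.array(r["at"])).round(3) for r in m.look_for(c,"tube")])
a=cv2.imread("pics/scene4.png")[100:330,60:390]; b=cv2.imread("pics/wrist4.png")
cv2.imwrite("pics/c4.png",np.hstack([cv2.resize(a,(400,311)),cv2.resize(b,(400,311))]))
```

```text
[-0.39810894  0.52713399  0.2273043 ]
[ 0.79118092 -0.37751837 -0.38872907] 10.975
[array([-0.043,  0.001,  0.042])]
[array([-0.129, -0.273,  0.021]), array([ 0.208, -0.155,  0.041]), array([ 0.005, -0.005,  0.041])]
```

View pics/c4.png

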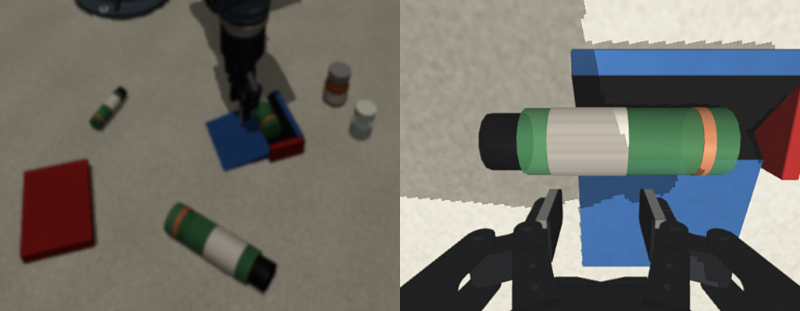

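The tube lies parallel in the V (wrist row 140), about 35 mm short of the stop. Next is the axial push on the cap end with shut fingers.

Run:
```python
from h import *
m.move_l(w(-.045,-.06,.035),max_speed=.06); m.move_l(w(-.06,-.07,.12),max_speed=.15); m.set_gripper(0)
m.move_l(w(-.165,0,.12),max_speed=.2); m.move_l(w(-.165,0,.018),max_speed=.1)
f0=m.current_force(); print(m.current_time(),f0)
m.move_l(w(-.135,0,.018),max_speed=.05)
m.move_l(w(-.097,0,.018),max_speed=.02)
x=-.097
while x<-.070 and m.current_time()<36:
    F=(m.current_force()-f0)[:2]@ex; print(round(x,4),F.round(2),end=" ")
    if F<-4: break
    x+=.001; m.move_l(w(x,0,.018),max_speed=.01)
print(m.current_time())
snap("wrist","wrist5");snap("scene","scene5")
for c in("wrist","scene"): print([rest(np.array(r["at"])).round(3) for r in m.look_for(c,"tube")])
a=cv2.imread("pics/scene5.png")[160:280,190:362]; b=cv2.imread("pics/wrist5.png")
cv2.imwrite("pics/c5.png",np.hstack([cv2.resize(a,(400,311)),cv2.resize(b,(400,311))]))
```

```text
15.2583 [0.05100717 0.41729575 0.57276525]
-0.097 -1.26 -0.096 0.1 -0.095 -1.32 -0.094 -0.61 -0.093 -0.87 -0.092 -0.94 -0.091 0.38 -0.09 -0.71 -0.089 -0.2 -0.088 -2.92 -0.087 -7.23 20.5583
[array([-0.03 ,  0.008,  0.044])]
[array([ 0.001, -0.004,  0.045]), array([-0.131, -0.277,  0.023]), array([ 0.207, -0.159,  0.044])]
```

View pics/c5.png

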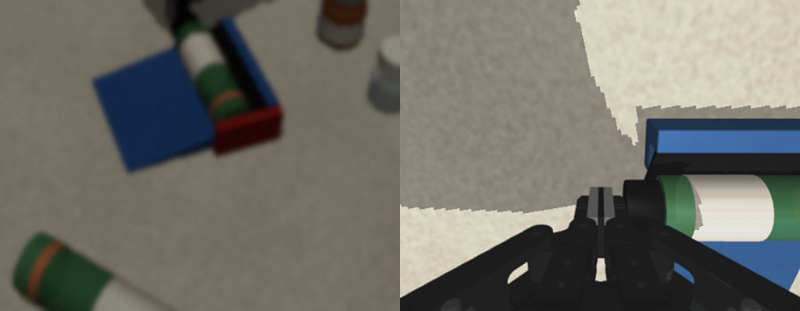

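The force rose right at the expected stop position, and the scene view shows the base against the red plate. I'll back off, take a final look from above and check it.

Run:
```python
from h import *
m.move_l(w(-.150,0,.018),max_speed=.04); m.move_l(w(-.150,0,.16),max_speed=.12); m.move_ptp(w(-.03,-.10,.20),Rt(0)); m.dwell(.2)
snap("wrist","wrist6"); cv2.imwrite("pics/c6.png",cv2.imread("pics/wrist6.png")); print(m.current_time(),[rest(np.array(r["at"])).round(3) for r in m.look_for("wrist","tube")])
```

```text
24.75 [array([-0.01 , -0.003,  0.044]), array([ 0.172, -0.16 ,  0.042]), array([-0.164, -0.241,  0.021])]
```

View pics/c6.png

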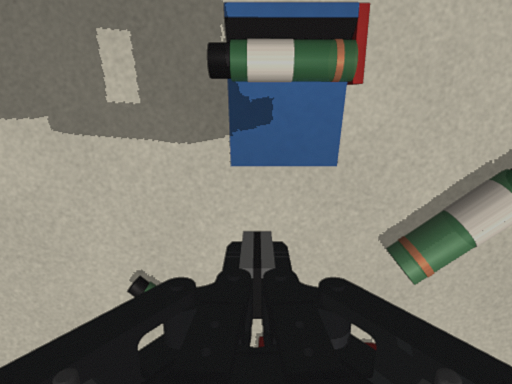

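The tube lies in the V at row 60 with its base against the red stop (column 357). Measured x is -0.010, as it should be, and nothing is being touched.

```bash
python3 -c "
from bench import manip as m
print(m.sign_off())"
```

```text
the job is handed in; nothing more can be done
None
```

The job is handed in at about 25 s: the tube was rolled up the ramp into the V and pushed up against the red stop (last look: x = -10 mm), the jars and notebook were left alone, and no verdict was returned.

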